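Swing out the cup rest and set the mug on it, handle out

ROBOT

A 6-joint arm with a two-finger parallel gripper is mounted at the origin on the work surface. World frame = base frame: x ahead of the robot, y to its left, z up, the work surface at z = 0. Lengths are in m, angles in degrees, forces in N, time in s.
With the tool pointing down it reaches from about 0.25 to 0.8 m from the base axis. Payload 3.9 kg.
Tool frame: the origin (TCP) lies at the very end of the fingers, on their centre line; the grasp point (between the pads) lies 19 mm behind it (ctrl.grasp_offset is the z of the grasp point in the tool frame, in m); z points along the fingers, y is the direction in which the jaws open and shut (so a half turn about z gives the same grasp; the last joint's range is limited). The gripper opens to 85 mm and grips with 20 to 120 N. Pads are 22 mm wide; open, the fingers measure 114 mm over their backs; the gripper's body (76 mm by 85 mm) begins 54 mm behind the grasp point. The pads swing forward as they close: fully open they stand 13 mm farther back than shut.
Start: joints at [66.463, 14.897, -7.913, 67.191, 0, 90], TCP at [0.21, 0.481, 0.231] pointing down, gripper open.
Joint ranges: [-159.42, 159.42], [-47.68, 98.78], [-73.54, 78.23], [-108.79, 121.32], [-90, 84.71], [-180, 180]. Speed limits (degrees/s): [147.25, 147.25, 180, 180, 180, 180].

INTERFACE

Orientations are given as [roll, pitch, yaw] about the fixed x, y, z axes, in that order (R = Rz(yaw) Ry(pitch) Rx(roll)).
In Python, from bench import ctrl gives the robot as it stands.
- The arm moves only by the tool servo_tool, never from a script. Its argument "rows" is one flat list of numbers, 7 for each row, row after row: the turn, a rotation vector about the tool's x, y, z in rad, then the shift along the tool's x, y, z in mm, then the finger opening in mm, from 0 to 85.4. A call has 1 to 20 rows; each row is the pose to reach, as a shift and turn from the pose commanded when the call began, along the tool's axes at that moment; what a row does not reach only later rows make up. A row lasts 1/8 s, in which the tool goes at most 62.5 mm and 10.7 degrees, less where a joint would pass 70% of its speed; a pose out of reach is approached as far as the arm can. A call with a gripper value outside its range is refused whole. The fingers move at their own pace and stop on an object; "force" is the grip in N (left out, the last holds). Time passes only in rows, so rows that repeat a pose let the fingers close. It gives the time, the measured TCP pose, the force and the opening at its end, in the units of the state.
- ctrl.state(): the state, without advancing time (a new reading comes with each control period).
- ctrl.capture(name): name is "scene" or "side" or "wrist"; returns the picture (400x640x3 uint8, red, green, blue); there is no depth.
- ctrl.get_calibration(name): a dict with "fx", "fy", "cx", "cy" (pixels), "pose" (4x4, takes a point from camera to world coordinates). Camera axes: x right, y up, looking along -z (the intrinsics and any distortion apply to the point x, -y, -z); pixel columns grow to the right and rows downward; lengths in m; the calibration is good to about 2 mm. The wrist camera is an equidistant fisheye: a pixel r from the principal point sees the ray r / f radians off the axis. A picture is of the moment at which its call begins: read the wrist's pose just before it. get_calibration takes no time and is no camera call; for the wrist camera it gives the pose at the moment of the call.
- ctrl.job_done(): hands the job in, once; it reports no verdict.
The state is a dict: "time_s": time; "joint_positions": joint angles; "dq": joint speeds; "effort": joint torques, N m; "position": TCP position; "tool_rot": TCP orientation; "wrist_force": force on the tool from outside, world axes, zero at the start; "moment": the same for the moment, N m; "finger_gap": finger opening in m.
Only numpy, scipy, OpenCV 4.12 (cv2) and the standard library are available. Lean on these libraries where they do the work, as an engineer would, in place of code of your own. Each camera call takes 0.05 s, during which the arm holds its last target.

TASK

Push the wooden cup rest round its pivot pin until it stands square to its steel mounting strip, pointing to the robot's side, then set the mug gently and upright on the middle of the cork disc with its handle pointing straight out over the free end of the rest. The rest must still be square when you let go; leave everything else on the table where it is and do not tip the mug.

Things in the scene. Friction and masses are not known exactly. Their poses are not given: they have to be found in the camera images.
- rest (a joint): Angle (rad) of the flat dark wooden cup rest about its upright pivot pin: 0 = lying along the steel mounting strip, grows counter-clockwise seen from above; 1.571 = square to the strip, free end pointing towards the robot's side. Range 0 to 2.3, no stop at square; starts at 0.45 to 0.95. Friction of about 0.22 N m holds it wherever it is left (about 2 N of push at 110 mm from the pin).
- rest_spot (a point): Centre of the thin flush cork disc (86 mm across) in the cup rest's top face, the place for the mug: on the rest's centre line, 125 mm from the pin, 34 mm above the table. Axes turn with the rest: y from the pin towards the free end, z up, x towards the long edge (45 mm away) that is pushed to increase the angle.
- rest_end (a point): Middle of the cup rest's free end, on its top face, axes as for the disc centre. The rest is a wooden board 200 mm long, 90 wide, 14 thick, underside 20 mm and top 34 mm above the table, reaching from 25 mm behind the pin to here, 175 mm in front of it. A rubber foot 18 mm across stands under its centre line 20 mm inside this end.
- rest_pin (a point): Brass pivot pin, at the level of the rest's top; its head, 22 mm across, rises 8 mm above that. Axes are those of the steel mounting strip under the rest: y along the strip (300 x 50 x 8 mm, flat on the table, from 60 mm behind the pin to 240 mm in front), -x square to it, where the rest must point. Strip and pin are fixed; place and heading vary.
- mug_center (a point): Centre of the mustard yellow ceramic mug, half-way up (47.5 mm over its underside), on its axis. The mug is round, 62 mm in diameter and 95 mm tall, wall 4 mm, open at the top, about 0.26 kg, the only thing with a loop handle at its side. Axes: z up out of the mouth, y towards the handle. Stands upright on the table to the left or right of the rest.
- mug_handle (a point): Middle of the mug's handle loop, 50 mm from the mug's axis at half height. The handle is a 10 mm bar, reaching to 65 mm from the axis and from 19 to 82 mm above the underside.
- tumbler: Bystander: steel tumbler without a handle, 66 mm across the mouth, 80 mm tall; origin at the centre of its underside. It stands on the other side of the rest from the mug.
- striker: Bystander: green acrylic carrom striker, a disc 41 mm across, 9 mm thick; origin at the centre of the underside.
- tin: Bystander: closed round metal tin, 93 mm across, 58 mm tall; origin at the centre of the underside. Further back, beyond 0.7 m from the robot, stand a stack of plates (190 mm across, 27 high), a jug (217 tall) and a box (70 tall), which cannot be shifted and need not be touched.
- mug: The same mug; origin at the centre of its underside, axes as for its centre.
Not all that is in view belongs to the job. Several things look just like the mug: the one meant starts farthest to the robot's right.

How it is judged:
By the outcome, as a careful person would: the job done as asked, in the order asked, and still so for the second after the job is handed in, with the robot touching nothing.
It also fails if it takes over 54 s, if anything falls off the work surface, if the arm or the gripper's body presses on something with over 40 N, if the wrist force passes 120 N, or if a joint passes its speed limit or range.

## Working session

There is one attempt and no reset: what is moved stays moved. The work goes in short steps, Python scripts to look and compute and a tool call to move; the robot and the scene stay as the last step left them, time stands still between calls to the robot, and variables do not carry over. Pictures are saved under pics/ and viewed, and the job is handed in when it is done.

Besides the shell and the picture viewer there is one more tool, called as a command line: name --argument value ..., lists and objects as JSON in quotes. servo_tool: Moves the arm, as the interface text tells. Its arguments: {"type":"object","properties":{"rows":{"type":"array","items":{"type":"number"}},"force":{"type":"number"}},"required":["rows"]}

```bash
ls; mkdir -p pics
python3 - <<'E'
from bench import ctrl
import cv2
for n in ("scene","side","wrist"):
    c=ctrl.get_calibration(n); print(n,{k:(v if k!='pose' else None) for k,v in c.items()}); print(c['pose'])
    im=ctrl.capture(n); cv2.imwrite(f"pics/{n}0.png",im[:,:,::-1])
print(ctrl.state())
E
```

```text
pics
scene {'fx': 424.95892319848645, 'fy': 424.95892319848645, 'cx': 325.09701734943013, 'cy': 197.66982404892877, 'pose': None}
[[-0.83301193 -0.36579076  0.41507618  0.92672298]
 [ 0.55285628 -0.57883702  0.59941441  0.63069934]
 [ 0.0210012   0.72879683  0.68440787  0.72760265]
 [ 0.          0.          0.          1.        ]]
side {'fx': 485.6605489572751, 'fy': 485.6605489572751, 'cx': 319.5031081642583, 'cy': 198.35604696913455, 'pose': None}
[[ 0.83267115  0.28576336 -0.4743396   0.04233415]
 [-0.55334135  0.39574752 -0.73293741 -0.75934108]
 [-0.02172794  0.87276755  0.48765223  0.58365288]
 [ 0.          0.          0.          1.        ]]
wrist {'fx': 309.70691628693146, 'fy': 309.70691628693146, 'cx': 319.6914709227134, 'cy': 198.3869987261103, 'pose': None}
[[ 0.39852152 -0.86782813 -0.29674053  0.13275583]
 [ 0.91715272  0.3758878   0.13243584  0.51481978]
 [-0.00339041 -0.32493491  0.9457303   0.37244368]
 [ 0.          0.          0.          1.        ]]
{'time_s': 0.15, 'joint_positions': array([ 6.64616006e+01,  1.49294631e+01, -7.96844814e+00,  6.71929948e+01,
       -1.55908348e-03,  9.00004709e+01]), 'dq': array([-0.10875036, -0.03762758,  0.21585694, -0.04074695, -0.01417839,
       -0.03225103]), 'effort': array([-5.60149492e-04, -4.06006479e+01,  2.54166520e+01,  1.26285813e-02,
       -4.28745977e-05,  8.73978991e-06]), 'position': array([0.20945753, 0.48081601, 0.2306366 ]), 'tool_rot': array([-1.79909094e+02,  1.55982861e-03,  1.56461132e+02]), 'wrist_force': array([0.07529939, 0.16010198, 0.64558645]), 'moment': array([-0.02505742, -0.01752401,  0.04472108]), 'finger_gap': 0.08529799394448866}
```

View pics/scene0.png

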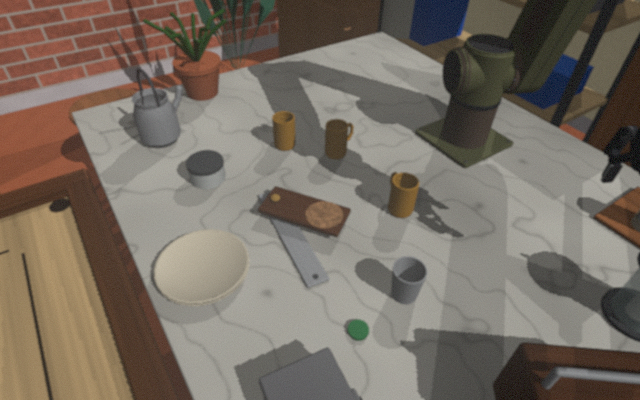

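View pics/side0.png

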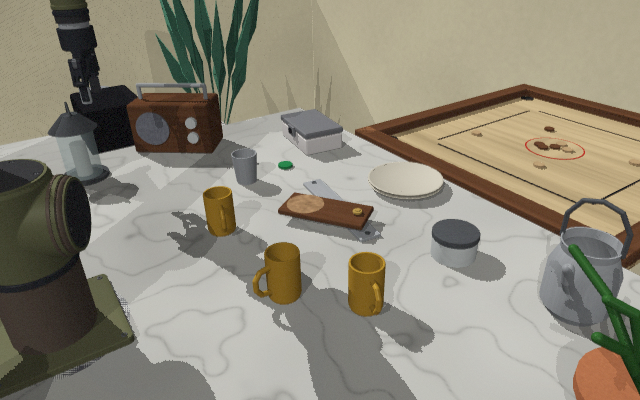

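View pics/wrist0.png

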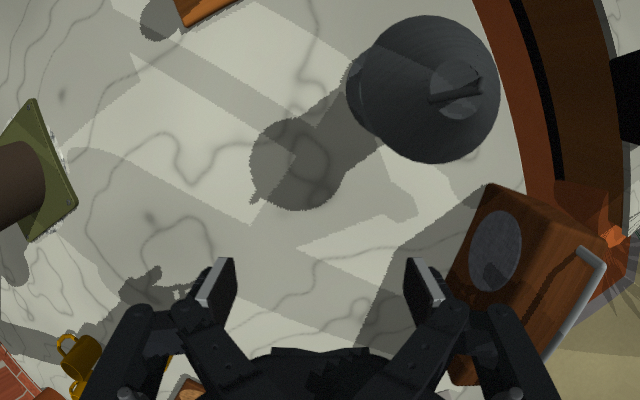

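```bash
cat > h.py <<'E'
import numpy as np, cv2
from bench import ctrl
C={}
def cal(n):
    if n=='wrist' or n not in C: C[n]=ctrl.get_calibration(n)
    return C[n]
def ray(n,u,v,c=None):
    c=c or cal(n); x=(u-c['cx'])/c['fx']; y=(v-c['cy'])/c['fy']
    if n=='wrist':
        r=np.hypot(x,y); s=np.sin(r)/r if r>1e-9 else 1; d=np.array([x*s,-y*s,-np.cos(r)])
    else: d=np.array([x,-y,-1.])
    P=np.array(c['pose']); d=P[:3,:3]@d; return P[:3,3],d/np.linalg.norm(d)
def onz(n,u,v,z,c=None):
    o,d=ray(n,u,v,c); return o+d*(z-o[2])/d[2]
def proj(n,p,c=None):
    c=c or cal(n); P=np.array(c['pose']); q=P[:3,:3].T@(np.array(p)-P[:3,3]); x,y,z=q[0],-q[1],-q[2]
    if n=='wrist':
        r=np.hypot(x,y); t=np.arctan2(r,z); x,y=x/r*t,y/r*t
    else: x,y=x/z,y/z
    return np.array([c['cx']+c['fx']*x,c['cy']+c['fy']*y])
def yellow(im):
    h=cv2.cvtColor(im,cv2.COLOR_RGB2HSV); return cv2.inRange(h,(15,150,60),(30,255,255))
E
python3 - <<'E'
from h import *
for n in('scene','side'):
    im=cv2.imread(f'pics/{n}0.png')[:,:,::-1]; m=yellow(im)
    k,l,s,c=cv2.connectedComponentsWithStats(m)
    for i in range(1,k):
        if s[i,4]>100:
            print(n,s[i],c[i].round(1), onz(n,*c[i],0.047).round(3))
im=cv2.imread('pics/scene0.png'); cv2.imwrite('pics/sc.png',cv2.resize(im[160:300,230:450],None,fx=3.6,fy=3.6,interpolation=2))
im=cv2.imread('pics/side0.png'); cv2.imwrite('pics/sd.png',cv2.resize(im[170:330,190:400],None,fx=3.7,fy=3.7,interpolation=2))
E
```

```text
side [ 203  187   33   49 1301] [219.3 210.5] [0.356 0.131 0.047]
side [ 253  243   48   61 2131] [280.6 273.4] [ 0.357 -0.14   0.047]
side [ 348  252   37   64 2076] [366.  283.2] [ 0.464 -0.249  0.047]
```

View pics/sc.png

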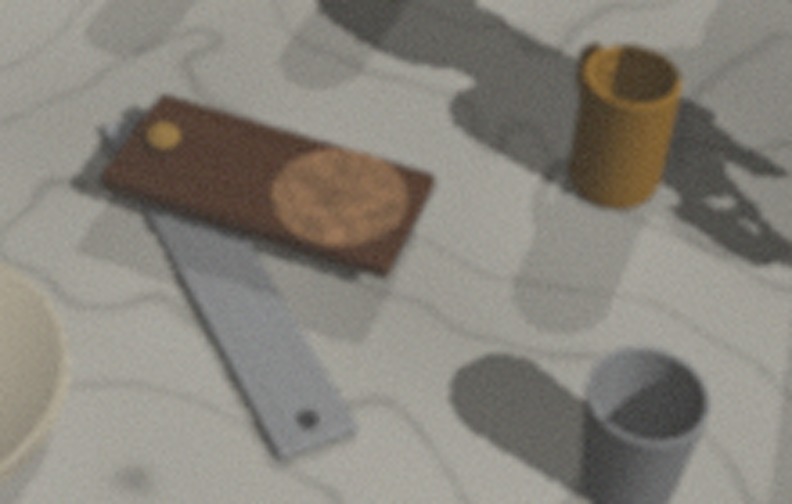

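View pics/sd.png

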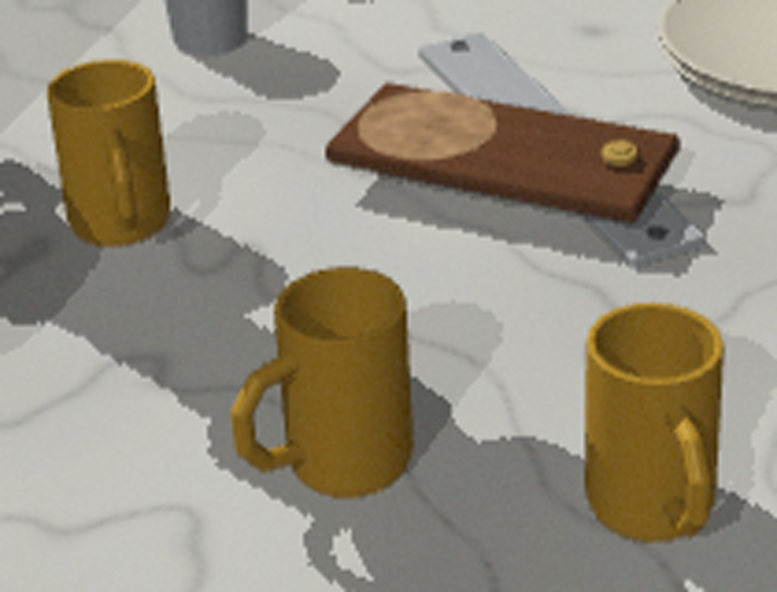

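Run:
```python
from h import *
def a(p,q): return np.degrees(np.arctan2(q[1]-p[1],q[0]-p[0]))
pin=onz('side',357.6,210.5,.041);ck=onz('side',305.4,203.8,.034);f=onz('side',314,182.2,.008);b=onz('side',367.3,232.7,.008)
print('side',pin,ck,f,b,'strip',a(b,f),a(pin,f),'rest',a(pin,ck),np.linalg.norm((ck-pin)[:2]),np.linalg.norm(f-b))
pin=onz('scene',275.3,197.2,.041);ck=onz('scene',324.4,215,.034);f=onz('scene',315.3,276.4,.008)
print('scene',pin,ck,f,'strip',a(pin,f),'rest',a(pin,ck),np.linalg.norm((ck-pin)[:2]))
# strip mask
for n,box in(('side',(295,175,385,245)),):
    pass
im=cv2.imread('pics/side0.png')
```

```text
side [ 0.60763184 -0.03786111  0.041     ] [0.53683631 0.06443364 0.034     ] [0.63812889 0.18553545 0.008     ] [ 0.60188231 -0.08037014  0.008     ] strip 82.23764227836585 82.22630431184992 rest 124.68609882893351 0.1244034646452335 0.26836467226273797
scene [ 0.60860537 -0.03466204  0.041     ] [0.5394115 0.0705871 0.034    ] [0.63876046 0.18755119 0.008     ] strip 82.2719770907451 rest 123.32209138650838 0.1259570325997053
```

Run:
```python
from h import *
# mug rim center at z=.095 in side crop: rim ellipse center (654,344)/3.7
u,v=654/3.7+190,344/3.7+170
r=onz('side',u,v,.095);print('rim',r)
b=(652/3.7+190,(538)/3.7+170); print('base near edge',onz('side',*b,0))
for z in(.035,.05,.07):
    h=onz('side',(692,)[0]/3.7+190,475/3.7+170,z);print('h',z,h,np.degrees(np.arctan2(*(h-r)[1::-1])),np.linalg.norm((h-r)[:2]))
# side mug2, mug3 rims, tumbler, striker
for nm,(x,y) in dict(m2=(342,305),m3=(102,85)).items(): print(nm,onz('side',x/3.7+190,y/3.7+170,.095))
print('tumbler rim',onz('scene',646/3.6+230,393/3.6+160,.08),onz('side',245,155,.08),'striker',onz('side',286,165,.009),'tin',onz('side',456,232,.058))
```

```text
rim [ 0.45956937 -0.25410892  0.095     ]
base near edge [ 0.44713619 -0.27218994  0.        ]
h 0.035 [ 0.46334935 -0.27954346  0.035     ] -81.54679866706203 0.02571389665794878
h 0.05 [ 0.45183893 -0.29266098  0.05      ] -101.33855276524365 0.039319480475844784
h 0.07 [ 0.43649169 -0.31015101  0.07      ] -112.38146547728965 0.060607714759641676
m2 [ 0.35987508 -0.14672925  0.095     ]
m3 [0.35481367 0.121589   0.095     ]
tumbler rim [0.50818707 0.3142642  0.08      ] [0.50349034 0.29796046 0.08      ] striker [0.63089427 0.31698193 0.009     ] tin [ 0.69541161 -0.23768718  0.058     ]
```

servo_tool --rows '[0,0,-0.2,-50,-18,0,0,0,0,-0.4,-110,-39,0,0,0,0,-0.6,-170,-61,0,0,0,0,-0.8,-230,-82,0,0,0,0,-1.0,-290,-104,0,0,0,0,-1.0,-350,-125,0,0,0,0,-1.0,-410,-147,0,0,0,0,-1.0,-460,-165,0,0,0,0,-1.0,-485,-174,0,0,0,0,-1.004,-494,-176,0,0,0,0,-1.004,-494,-176,0,0,0,0,-1.004,-494,-176,0,0]'

```text
time_s: 1.65
position: [0.5911, 0.1237, 0.2312]
tool_rot: [180.0, -0.0, -145.9]
wrist_force: [-0.0, -0.1, 0.7]
finger_gap: 0.0004
```

Run:
```python
from h import *
import pickle
s=ctrl.state(); print({k:s[k] for k in('time_s','joint_positions','position','tool_rot','wrist_force','finger_gap')})
c=ctrl.get_calibration('wrist'); im=ctrl.capture('wrist'); cv2.imwrite('pics/w1.png',im[:,:,::-1]); pickle.dump(c,open('w1.pkl','wb'))
```

```text
{'time_s': 1.65, 'joint_positions': array([ 1.18052536e+01,  2.28043734e+01,  3.77163513e+00,  7.10290831e+01,
        2.52371038e-02, -2.22635423e+01]), 'position': array([0.59109383, 0.12368668, 0.23121168]), 'tool_rot': array([ 1.79953222e+02, -4.76511555e-02, -1.45931198e+02]), 'wrist_force': array([-0.01514902, -0.09194758,  0.70853981]), 'finger_gap': 0.00040698101261123833}
```

View pics/w1.png

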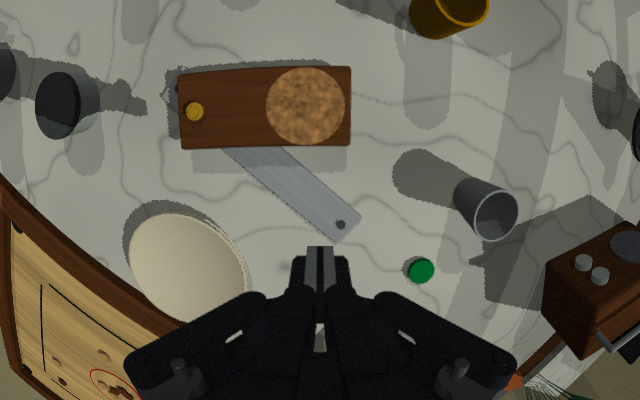

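The wrist view shows the rest with pin (195,112), cork (305,106), strip screw (341,225), plates (188,262), striker (420,270), tumbler (487,210).

Run:
```python
from h import *
import pickle
c=pickle.load(open('w1.pkl','rb')); im=cv2.imread('pics/w1.png')[:,:,::-1]
h=cv2.cvtColor(im,cv2.COLOR_RGB2HSV)
W=lambda u,v,z: onz('wrist',u,v,z,c)
a=lambda p,q: np.degrees(np.arctan2(q[1]-p[1],q[0]-p[0]))
pin=W(194.5,111.5,.042); ck=W(305,106,.034); sc=W(341,225,.008); sc2=W(180,88,.008)
print('pin',pin,'cork',ck,np.linalg.norm((ck-pin)[:2]),'rest',a(pin,ck),'strip',a(pin,sc),a(sc2,sc))
# strip edges: end corners and edge pts
for p in((331,243),(361,216),(222,150),(283,148)): print('strip',p,W(*p,.008))
for p in((351,66),(351,145),(180,148),(179,73)): print('rest corner',p,W(*p,.034))
for p in((188,215),(245,262),(130,245)): print('plate',p,W(*p,.027))
print('tumbler',W(487,215,.08),'striker',W(420,270,.009))
# brass centroid, cork centroid
m=cv2.inRange(h[100:125,183:207],(18,100,90),(35,255,255)); M=cv2.moments(m,True); print('brass',183+M['m10']/M['m00'],100+M['m01']/M['m00'],M['m00'])
```

```text
pin [ 0.60898964 -0.03243076  0.042     ] cork [0.53931362 0.06970712 0.034     ] 0.123640175974374 rest 124.30087418332677 strip 82.14956251194918 82.07534820527046
strip (331, 243) [0.6682282  0.19428087 0.008     ]
strip (361, 216) [0.61513282 0.20412839 0.008     ]
strip (222, 150) [0.64039449 0.01208279 0.008     ]
strip (283, 148) [0.59695946 0.07496159 0.008     ]
rest corner (351, 66) [0.47491106 0.08573477 0.034     ]
rest corner (351, 145) [0.54658767 0.1356669  0.034     ]
rest corner (180, 148) [ 0.65825304 -0.03019937  0.034     ]
rest corner (179, 73) [ 0.58250307 -0.07620624  0.034     ]
plate (188, 215) [0.73316962 0.01599357 0.027     ]
plate (245, 262) [0.74821886 0.11153805 0.027     ]
plate (130, 245) [ 0.83355236 -0.04475879  0.027     ]
tumbler [0.51471861 0.30160179 0.08      ] striker [0.6339409  0.32655506 0.009     ]
brass 194.45454545454547 111.01893939393939 264.0
```

servo_tool --rows '[0,0,0,0,0,50,0,0,0,0,0,0,105,0,0,0,0,0,0,160,0,0,0,0,0,0,195,0,0,0,0,0,0,213,0,0,0,0,0,0,213,0,0,0,0,0,0,213,0]'

```text
time_s: 2.58
position: [0.5927, 0.1236, 0.0195]
tool_rot: [-180.0, 0.1, -145.9]
wrist_force: [-0.1, 0.1, 0.5]
finger_gap: -0.0002
```

servo_tool --rows '[0,0,0,6,0,0,0,0,0,0,12,0,0,0,0,0,0,18,0,0,0,0,0,-0.07,28,3.4,0,0,0,0,-0.14,38,6.4,0,0,0,0,-0.21,48.5,8.6,0,0,0,0,-0.28,59,10,0,0,0,0,-0.35,69.5,10.7,0,0,0,0,-0.42,80,10.6,0,0,0,0,-0.49,91,9.8,0,0,0,0,-0.56,101,8.3,0,0,0,0,-0.63,111.5,6,0,0,0,0,-0.7,121.5,3.1,0,0,0,0,-0.75,128,0.8,0,0,0,0,-0.785,134,-1.6,0,0,0,0,-0.785,134,-1.6,0,0,0,0,-0.785,134,-1.6,0,0]'

```text
time_s: 4.7
position: [0.4819, 0.0464, 0.0184]
tool_rot: [180.0, -0.0, -101.1]
wrist_force: [0.3, 0.2, -0.3]
finger_gap: -0.0002
```

Run:
```python
from h import *
import pickle
s=ctrl.state(); print({k:s[k] for k in('time_s','joint_positions','position','tool_rot','wrist_force','finger_gap')})
for n in('scene','side'):
    im=ctrl.capture(n); cv2.imwrite(f'pics/{n}2.png',im[:,:,::-1])
a=cv2.imread('pics/side2.png')[150:290,170:410]; cv2.imwrite('pics/sd2.png',cv2.resize(a,None,fx=3.3,fy=3.3,interpolation=2))
a=cv2.imread('pics/scene2.png')[150:300,230:450]; cv2.imwrite('pics/sc2.png',cv2.resize(a,None,fx=3.6,fy=3.6,interpolation=2))
```

```text
{'time_s': 4.7, 'joint_positions': array([ 5.49857613e+00,  2.23101009e+01, -3.31087589e+01,  3.45917919e+01,
       -5.43944858e-03, -7.34254041e+01]), 'position': array([0.48185087, 0.04635432, 0.01835872]), 'tool_rot': array([ 1.79991343e+02, -8.25197372e-03, -1.01076019e+02]), 'wrist_force': array([ 0.28817481,  0.2438046 , -0.30335948]), 'finger_gap': -0.0002410993836058529}
```

View pics/sd2.png

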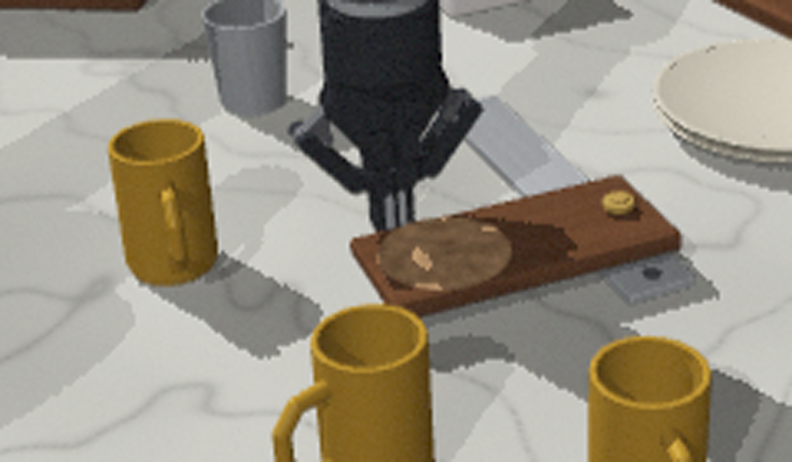

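View pics/sc2.png

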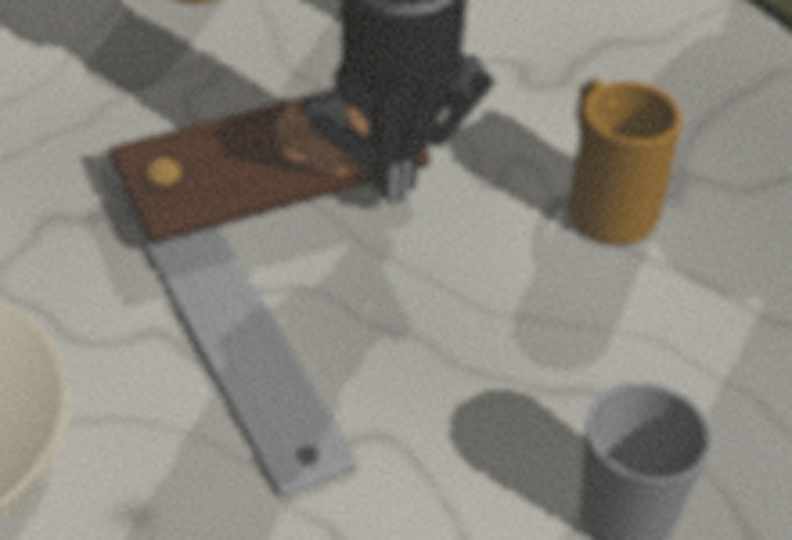

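Run:
```python
from h import *
import pickle
a=lambda p,q: np.degrees(np.arctan2(q[1]-p[1],q[0]-p[0]))
pin=onz('side',357.4,211,.041); ck=onz('side',304.5,227,.034); print(pin,ck,a(pin,ck))
c=[(619,178),(682,238),(420,312),(353,243)]
c=[onz('side',x/3.3+170,y/3.3+150,.034) for x,y in c]; print(c,a(c[0],c[3]),a(c[1],c[2]))
cc=ctrl.get_calibration('wrist'); im=ctrl.capture('wrist'); cv2.imwrite('pics/w2.png',im[:,:,::-1]); pickle.dump(cc,open('w2.pkl','wb'))
```

```text
[ 0.60597463 -0.03930478  0.041     ] [ 0.4830746  -0.01753998  0.034     ] 169.95741000962104
[array([ 0.63264631, -0.00538538,  0.034     ]), array([ 0.61823251, -0.09053547,  0.034     ]), array([ 0.43701298, -0.06402685,  0.034     ]), array([0.44231751, 0.02791555, 0.034     ])] 170.07568337399826 171.67785141378502
```

View pics/w2.png

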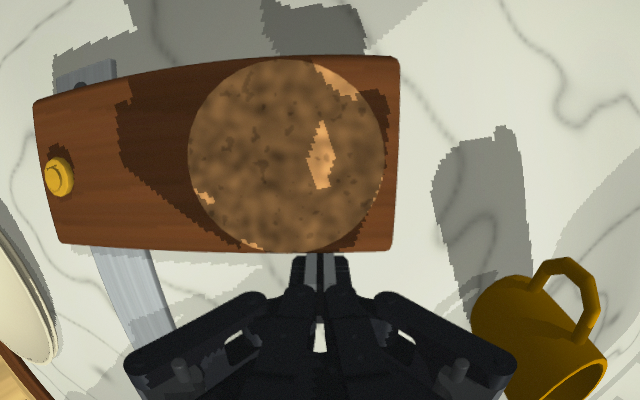

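Run:
```python
from h import *
import pickle
a=lambda p,q: np.degrees(np.arctan2(q[1]-p[1],q[0]-p[0]))
c=pickle.load(open('w2.pkl','rb')); W=lambda u,v,z: onz('wrist',u,v,z,c)
A,B,C_,D=W(60,243,.034),W(392,250,.034),W(34,103,.034),W(400,57,.034)
print(A,B,C_,D,a(A,B),a(C_,D)); P=W(55,176,.042);K=W(287,155,.034); print(P,K,a(P,K),np.hypot(*(K-P)[:2]))
p2=W(57,178,.034);print(p2)
for p in((55,76),(115,60),(95,255),(152,255)): print(W(*p,.008))
```

```text
[0.63712137 0.00474602 0.034     ] [0.44573866 0.03853441 0.034     ] [ 0.62043535 -0.07915253  0.034     ] [ 0.43073301 -0.04643621  0.034     ] 169.9876722933253 170.21494723551163
[ 0.60789493 -0.03467641  0.042     ] [ 0.48393496 -0.01446198  0.034     ] 170.73817464945455 0.12559735925140839
[ 0.61621213 -0.03311799  0.034     ]
[ 0.62453567 -0.09668793  0.008     ]
[ 0.57232868 -0.08626143  0.008     ]
[0.6378069  0.02658627 0.008     ]
[0.58651598 0.03233513 0.008     ]
```

servo_tool --rows '[0,0,-0.015,1.5,0,0,0,0,0,-0.03,3,0,0,0,0,0,-0.03,4,0,0,0,0,0,-0.03,4,0,0,0,0,0,-0.03,4,0,0,0,0,0,-0.03,-6,0,0,0,0,0,-0.03,-26,0,0,0,0,0,-0.03,-46,0,-40,0,0,0,-0.03,-46,0,-100,0,0,0,-0.03,-46,0,-160,0,0,0,-0.03,-46,0,-220,0,0,0,-0.03,-46,0,-220,0,0,0,-0.03,-46,0,-220,0]'

```text
time_s: 6.48
position: [0.4912, 0.0917, 0.2383]
tool_rot: [-179.9, -0.0, -99.3]
wrist_force: [-0.1, -0.8, -1.2]
finger_gap: 0.0001
```

Run:
```python
from h import *
import pickle
cc=ctrl.get_calibration('wrist'); im=ctrl.capture('wrist'); cv2.imwrite('pics/w3.png',im[:,:,::-1]); pickle.dump(cc,open('w3.pkl','wb'))
for n in('scene','side'):
    im=ctrl.capture(n); cv2.imwrite(f'pics/{n}3.png',im[:,:,::-1])
```

```text
(no output)
```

View pics/w3.png

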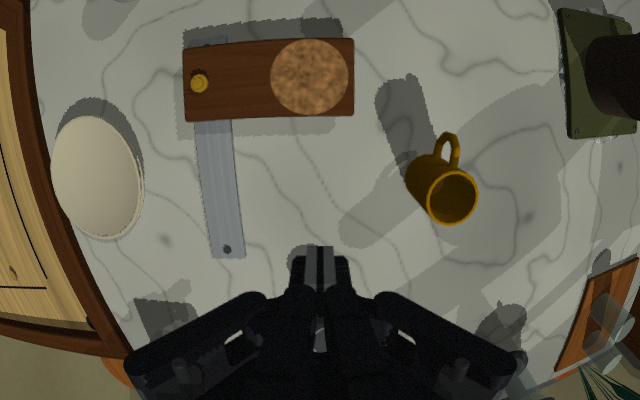

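The view shows rest, pin (200,83), cork (309,77), strip running down to screw (227,250). I'll fit edges.

```bash
cat > edges.py <<'E'
from h import *
def edge(im,p,q,n,cam,c,z,w=5,it=12):
    """points of strongest gradient across the segment p-q, fit line on plane z; returns heading mod180 & resid"""
    g=cv2.GaussianBlur(im,(0,0),1.0).astype(float); p,q=np.array(p,float),np.array(q,float)
    t=(q-p)/np.linalg.norm(q-p); nn=np.array([-t[1],t[0]]); s=np.arange(-w,w+.01,.25); X=[]
    for f in np.linspace(0,1,n):
        xy=p+f*(q-p)+s[:,None]*nn
        v=np.stack([cv2.remap(g[:,:,k].astype(np.float32),xy[:,0].astype(np.float32)[None],xy[:,1].astype(np.float32)[None],1)[0] for k in range(3)],1)
        d=np.linalg.norm(v[4:]-v[:-4],axis=1); i=d.argmax()
        X.append(onz(cam,*(xy[i+2]),z,c)[:2])
    X=np.array(X); keep=np.ones(len(X),bool)
    for _ in range(5):
        m=X[keep].mean(0); u,sv,vt=np.linalg.svd(X[keep]-m); r=(X-m)@vt[1]; keep=abs(r)<max(.0006,2*np.median(abs(r)))
    return np.degrees(np.arctan2(vt[0][1],vt[0][0]))%180, m, r[keep].std(), keep.sum()
E
python3 - <<'E'
from edges import *
import pickle
c=pickle.load(open('w3.pkl','rb')); im=cv2.imread('pics/w3.png')
print('stripL',edge(im,(196,128),(210,250),40,'wrist',c,.008))
print('stripR',edge(im,(232,126),(244,250),40,'wrist',c,.008))
print('restNear',edge(im,(192,121),(348,115),40,'wrist',c,.034))
print('restFar',edge(im,(190,48),(348,39),40,'wrist',c,.034))
a=lambda p,q: np.degrees(np.arctan2(q[1]-p[1],q[0]-p[0]))
P=onz('wrist',199.5,83,.042,c);K=onz('wrist',309.5,77,.034,c);S=onz('wrist',227,249.5,.008,c);print(P,K,a(P,K),a(P,S))
c=pickle.load(open('w1.pkl','rb')); im=cv2.imread('pics/w1.png')
print('w1 stripL',edge(im,(230,155),(325,238),40,'wrist',c,.008))
print('w1 stripR',edge(im,(290,153),(355,210),40,'wrist',c,.008))
a=cv2.imread('pics/side3.png')[150:330,190:400]; cv2.imwrite('pics/sd3.png',cv2.resize(a,None,fx=3.3,fy=3.3,interpolation=2))
E
```

```text
stripL (np.float64(82.07269675596626), array([0.65352339, 0.10091887]), np.float64(0.00033581519537599327), np.int64(30))
stripR (np.float64(82.3418213492718), array([0.60001704, 0.10613677]), np.float64(0.00028936856904581294), np.int64(34))
restNear (np.float64(171.27137336140552), array([0.53918331, 0.02194972]), np.float64(0.0002775773724564318), np.int64(37))
restFar (np.float64(171.10327726458942), array([ 0.53480644, -0.06717214]), np.float64(0.00025464314661393023), np.int64(30))
[ 0.60738077 -0.03317885  0.042     ] [ 0.48521428 -0.01385335  0.034     ] 171.0108779713451 81.91419032501739
w1 stripL (np.float64(82.20369104863036), array([0.65353227, 0.10179926]), np.float64(0.00030803412180089814), np.int64(34))
w1 stripR (np.float64(82.46635237220755), array([0.60502236, 0.13809507]), np.float64(0.00021517384206882603), np.int64(40))
```

View pics/sd3.png

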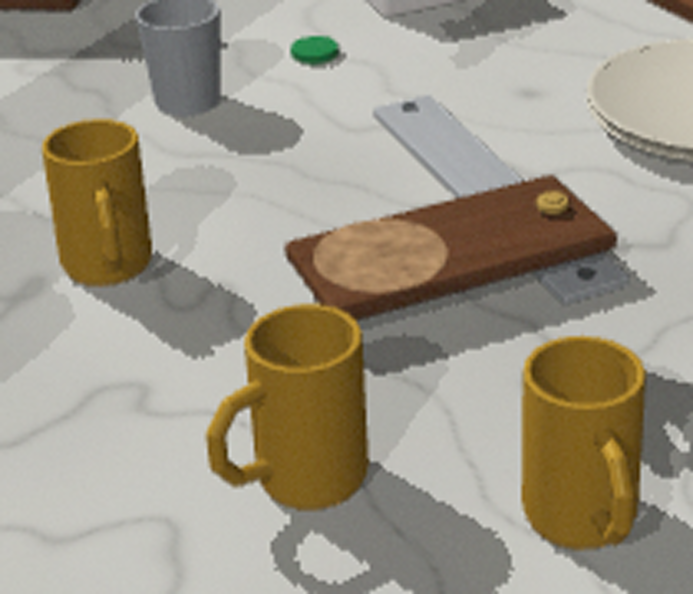

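servo_tool --rows '[0,0,0,0,0,55,0,0,0,0,0,0,110,0,0,0,0,0,0,165,0,0,0,0,0,0,205,0,0,0,0,20,0.5,220,0,0,0,-0.018,36,1,220,0,0,0,-0.018,45,1.5,220,0,0,0,-0.018,49,1.6,220,0,0,0,-0.018,51,1.6,220,0,0,0,-0.018,52.6,1.6,220,0,0,0,-0.018,52.6,1.6,220,0,0,0,-0.018,52.6,1.6,220,0,0,0,-0.018,40,1,220,0,0,0,-0.018,20,0,220,0,0,0,-0.018,0,0,180,0,0,0,-0.018,0,0,120,0,0,0,-0.018,0,0,60,0,0,0,-0.018,0,0,0,0,0,0,-0.018,0,0,0,0]'

```text
time_s: 9.0
position: [0.4952, 0.0927, 0.2442]
tool_rot: [-179.3, 0.2, -98.3]
wrist_force: [-0.0, 1.1, 0.2]
finger_gap: -0.0003
```

Run:
```python
from edges import *
import pickle
c=ctrl.get_calibration('wrist'); im=ctrl.capture('wrist')[:,:,::-1].copy(); cv2.imwrite('pics/w4.png',im); pickle.dump(c,open('w4.pkl','wb'))
print(ctrl.state()['position'],ctrl.state()['tool_rot'],ctrl.state()['joint_positions'])
m=np.array([0.6535,.1010]);
# predicted edge pixels from world guesses
th=np.radians(172.2); P=np.array([.608,-.034]); ey=np.array([np.cos(th),np.sin(th)]); ex=np.array([ey[1],-ey[0]])
pr=lambda x,y,z: proj('wrist',[*(P+x*ex+y*ey),z],c)
S=np.radians(82.2); sy=np.array([np.cos(S),np.sin(S)]); sx=np.array([sy[1],-sy[0]])
ps=lambda x,y: proj('wrist',[*(P+x*sx+y*sy),.008],c)
print('stripL',edge(im,ps(.025,.065),ps(.025,.225),40,'wrist',c,.008,w=6))
print('stripR',edge(im,ps(-.025,.065),ps(-.025,.225),40,'wrist',c,.008,w=6))
print('near',edge(im,pr(.045,-.015),pr(.045,.165),40,'wrist',c,.034,w=6))
print('far',edge(im,pr(-.045,-.015),pr(-.045,.165),40,'wrist',c,.034,w=6))
```

```text
[0.49338035 0.09232455 0.24121512] [-1.79585536e+02  9.13260165e-02 -9.82642057e+01] [ 1.06294966e+01  1.20793927e+01 -1.02177990e+01  6.72811025e+01
 -4.78047859e-02 -7.11061433e+01]
stripL (np.float64(82.20259768531255), array([0.65378826, 0.10293931]), np.float64(0.00038220078689111365), np.int64(33))
stripR (np.float64(82.44779385778642), array([0.60027595, 0.10599432]), np.float64(0.0003140158884185288), np.int64(35))Traceback (most recent call last):
  File "<stdin>", line 13, in <module>
TypeError: <lambda>() missing 1 required positional argument: 'z'
```

View pics/w4.png

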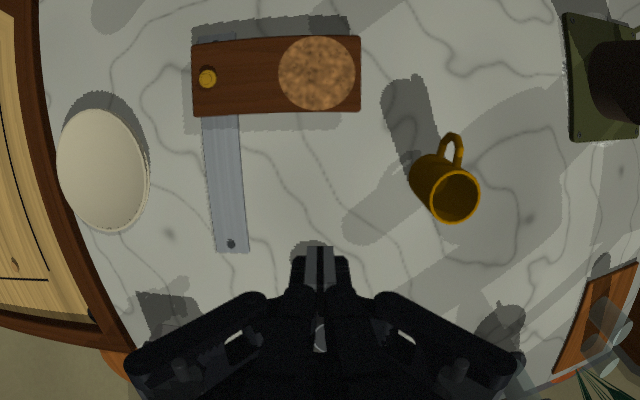

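Run:
```python
from edges import *
import pickle
c=ctrl.get_calibration('wrist'); im=ctrl.capture('wrist')[:,:,::-1].copy(); cv2.imwrite('pics/w5.png',im)
th=np.radians(172.2); P=np.array([.608,-.034]); ey=np.array([np.cos(th),np.sin(th)]); ex=np.array([ey[1],-ey[0]])
pr=lambda x,y: proj('wrist',[*(P+x*ex+y*ey),.034],c)
S=np.radians(82.2); sy=np.array([np.cos(S),np.sin(S)]); sx=np.array([sy[1],-sy[0]])
ps=lambda x,y: proj('wrist',[*(P+x*sx+y*sy),.008],c)
for A in((.025,.065),(-.025,.065)): print('strip',edge(im,ps(*A),ps(A[0],.225),40,'wrist',c,.008,w=6))
for A in(.045,-.045): print('rest',edge(im,pr(A,-.015),pr(A,.165),40,'wrist',c,.034,w=6))
h=cv2.cvtColor(im,cv2.COLOR_BGR2HSV)
print(pr(0,.125), proj('wrist',[*P,.042],c))
print(ctrl.state()['position'],ctrl.state()['tool_rot'],ctrl.state()['time_s'])
```

```text
strip (np.float64(82.20902456067171), array([0.65305382, 0.09820279]), np.float64(0.00040323459733169554), np.int64(31))
strip (np.float64(82.48809001687003), array([0.6002259 , 0.10632161]), np.float64(0.00029629863236154726), np.int64(38))
rest (np.float64(172.19110095165894), array([0.53752598, 0.02082029]), np.float64(0.00024334891887199065), np.int64(40))
rest (np.float64(171.34322454564187), array([ 0.54840513, -0.07002177]), np.float64(0.0005527723080965332), np.int64(29))
[314.90645451  72.87275582] [204.14524228  78.87126718]
[0.49181777 0.09200152 0.23911191] [-1.79836361e+02  1.77953935e-02 -9.82655819e+01] 9.1
```

servo_tool --rows '[0,0,0.03,40,-4,0,85,0,0,0.06,90,-9,0,85,0,0,0.1,145,-15,0,85,0,0,0.12,200,-20,0,85,0,0,0.12,245,-25,0,85,0,0,0.12,265,-27,0,85,0,0,0.12,268,-27,0,85,0,0,0.12,268,-27,0,85,0,0,0.12,268,-27,0,85]'

```text
time_s: 10.22
position: [0.4788, -0.1764, 0.2379]
tool_rot: [179.9, 0.0, -105.1]
wrist_force: [-1.2, -0.0, 0.6]
finger_gap: 0.0849
```

Run:
```python
from h import *
import pickle
s=ctrl.state(); print({k:s[k] for k in('time_s','joint_positions','position','tool_rot','wrist_force','finger_gap')})
c=ctrl.get_calibration('wrist'); im=ctrl.capture('wrist'); cv2.imwrite('pics/w6.png',im[:,:,::-1]); pickle.dump(c,open('w6.pkl','wb'))
```

```text
{'time_s': 10.225, 'joint_positions': array([-2.02276937e+01,  1.33401741e+01, -9.04589480e+00,  6.76714126e+01,
        1.11312482e-02, -9.51502626e+01]), 'position': array([ 0.47883775, -0.17637447,  0.23786799]), 'tool_rot': array([ 1.79943750e+02,  1.62463063e-02, -1.05077445e+02]), 'wrist_force': array([-1.2118107 , -0.03522593,  0.59731237]), 'finger_gap': 0.08492431643327712}
```

View pics/w6.png

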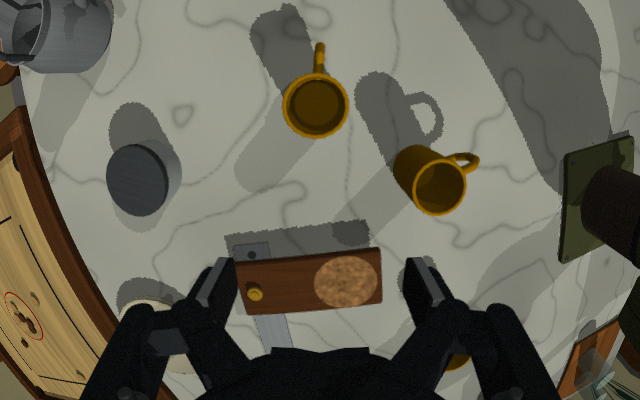

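Candidates: mugs at wrist pixels (316,105), (440,185), (455,360) = side pixels (366,283), (281,273), (219,210). Their y is about −0.25, −0.145 and +0.125, so (316,105) is the farthest right. I'll confirm that in a crop and measure it.

Run:
```python
from h import *
import pickle
c=pickle.load(open('w6.pkl','rb')); im=cv2.imread('pics/w6.png')
h=cv2.cvtColor(im,cv2.COLOR_BGR2HSV)
cr=im[30:230,260:500]; cv2.imwrite('pics/crop6.png',cv2.resize(cr,None,fx=3,fy=3,interpolation=2))
m=cv2.inRange(h,(15,120,40),(32,255,255)); k,l,s,ce=cv2.connectedComponentsWithStats(m)
for i in range(1,k):
    if s[i,4]>60: print(s[i],ce[i])
# bright rim
for n,(u,v) in dict(t=(316,105),m2=(440,187)).items(): print(n,onz('wrist',u,v,.095,c))
```

```text
[ 282   43   67   96 3730] [315.30831099 101.86541555]
[ 393  145   87   71 4018] [432.91065207 177.96640119]
[    0   151   108   249 13510] [ 40.15854922 300.19533679]
[ 314  254   64   54 2593] [345.0833012  281.41612032]
[247 285  18  17 208] [254.87019231 293.125     ]
[445 354  27  18 261] [457.45977011 362.03065134]
t [ 0.46217966 -0.25002758  0.095     ]
m2 [ 0.36142127 -0.14290421  0.095     ]
```

View pics/crop6.png

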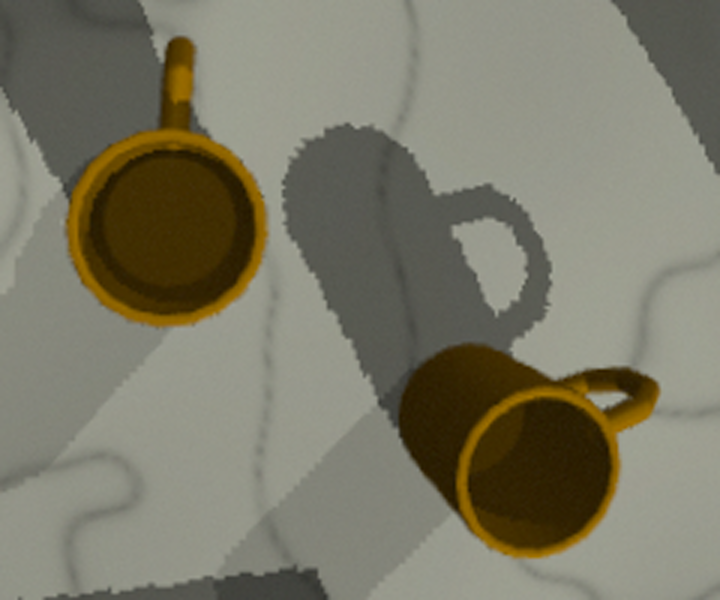

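Run:
```python
from h import *
import pickle
c=pickle.load(open('w6.pkl','rb')); r=onz('wrist',315.5,106.2,.095,c); print(r)
for (u,v) in((320,45),(320,58),(318.8,70)):
    for z in(.04,.06,.08):
        h=onz('wrist',u,v,z,c); d=h-r; print((u,v),z,np.degrees(np.arctan2(d[1],d[0])).round(1),np.hypot(*d[:2]).round(4))
# base circle check: mug bottom inside center (166,222)/3
print(onz('wrist',260+165.5/3,30+222/3,.004,c))
```

```text
[ 0.46290501 -0.24908006  0.095     ]
(320, 45) 0.04 -108.7 0.066
(320, 45) 0.06 -108.8 0.0627
(320, 45) 0.08 -109.0 0.0593
(320, 58) 0.04 -109.7 0.0515
(320, 58) 0.06 -109.9 0.049
(320, 58) 0.08 -110.1 0.0465
(318.8, 70) 0.04 -109.5 0.0381
(318.8, 70) 0.06 -109.7 0.0364
(318.8, 70) 0.08 -110.0 0.0347
[ 0.46436795 -0.24915136  0.004     ]
```

servo_tool --rows '[0,0,0.04,37,-2,0,85,0,0,0.077,70,-4,0,85,0,0,0.077,74,-4,0,85,0,0,0.077,74.3,-4,0,85,0,0,0.077,74.3,-4,40,85,0,0,0.077,74.3,-4,90,85,0,0,0.077,74.3,-4,135,85,0,0,0.077,74.3,-4,170,85,0,0,0.077,74.3,-4,187,85,0,0,0.077,74.3,-4,192,85,0,0,0.077,74.3,-4,192,85,0,0,0.077,74.3,-4,192,85]'

```text
time_s: 11.78
position: [0.4643, -0.2504, 0.0474]
tool_rot: [-179.9, -0.0, -109.5]
wrist_force: [-0.3, 0.2, 0.1]
finger_gap: 0.085
```

Run:
```python
from h import *
import pickle
s=ctrl.state(); print({k:s[k] for k in('time_s','joint_positions','position','tool_rot','wrist_force','finger_gap')})
im=ctrl.capture('wrist'); cv2.imwrite('pics/w7.png',im[:,:,::-1])
a=ctrl.capture('side')[:,:,::-1]; cv2.imwrite('pics/sd7.png',cv2.resize(a[180:340,250:480],None,fx=3,fy=3,interpolation=2))
```

```text
{'time_s': 11.775, 'joint_positions': array([-2.83393955e+01,  2.35148200e+01, -2.51382766e+01,  4.12285175e+01,
        3.45627925e-03, -9.87971919e+01]), 'position': array([ 0.46434832, -0.25041585,  0.04736196]), 'tool_rot': array([-1.79882478e+02, -1.46900005e-02, -1.09542215e+02]), 'wrist_force': array([-0.33547694,  0.16315383,  0.12609262]), 'finger_gap': 0.0849552511885925}
```

View pics/w7.png

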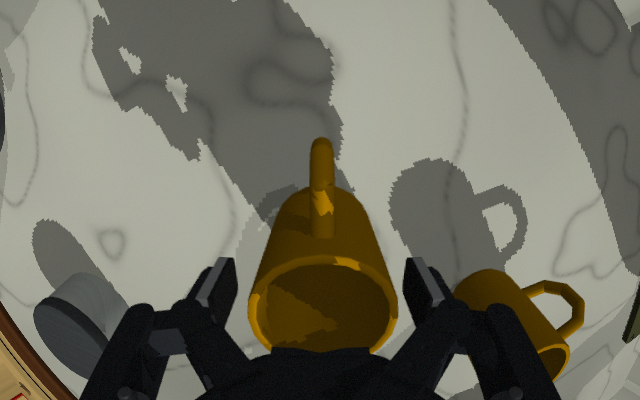

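View pics/sd7.png

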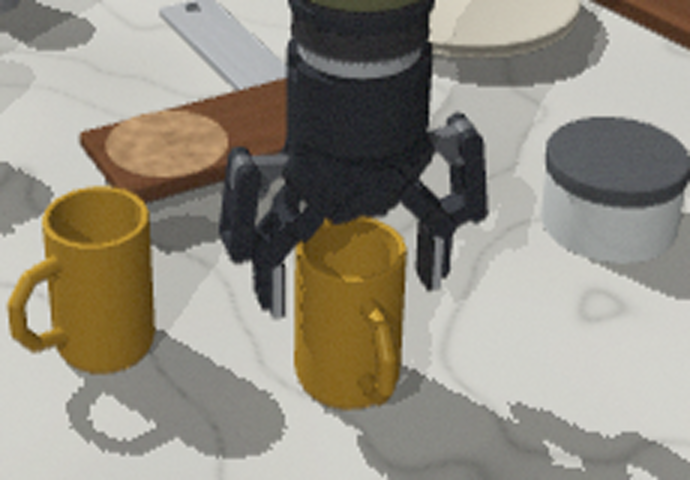

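servo_tool --rows '[0,0,0,0,0,0,70,0,0,0,0,0,0,55,0,0,0,0,0,0,50,0,0,0,0,0,0,50,0,0,0,0,0,0,50,0,0,0,0,0,0,50]' --force 35

```text
time_s: 12.62
position: [0.4635, -0.2504, 0.0468]
tool_rot: [-180.0, -0.0, -109.6]
wrist_force: [-1.8, 0.4, 7.0]
finger_gap: 0.06
```

servo_tool --rows '[0,0,0,0,0,-10,50,0,0,0,0,0,-35,50,0,0,0,0,0,-65,50,0,0,0,0,0,-90,50,0,0,0,0,0,-100,50,0,0,0,0,0,-100,50,0,0,0,0,0,-100,50]'

```text
time_s: 13.5
position: [0.4625, -0.2498, 0.1451]
tool_rot: [179.9, 0.0, -109.6]
wrist_force: [-0.5, -0.2, -2.8]
finger_gap: 0.0599
```

Run:
```python
from h import *
import pickle
s=ctrl.state(); print({k:s[k] for k in('time_s','joint_positions','position','tool_rot','wrist_force','finger_gap')})
c=ctrl.get_calibration('wrist');im=ctrl.capture('wrist'); cv2.imwrite('pics/w8.png',im[:,:,::-1]); pickle.dump(c,open('w8.pkl','wb'))
a=ctrl.capture('side')[:,:,::-1]; cv2.imwrite('pics/side8.png',a);cv2.imwrite('pics/sd8.png',cv2.resize(a[100:340,250:480],None,fx=2.4,fy=2.4,interpolation=2))
```

```text
{'time_s': 13.5, 'joint_positions': array([-2.83720657e+01,  1.80378563e+01, -1.68742914e+01,  5.52259529e+01,
       -1.25832841e-03, -9.88006625e+01]), 'position': array([ 0.46249898, -0.24978893,  0.14507827]), 'tool_rot': array([ 1.79863333e+02,  1.98854989e-02, -1.09571425e+02]), 'wrist_force': array([-0.47151002, -0.23674025, -2.76704404]), 'finger_gap': 0.0598875582278119}
```

View pics/w8.png

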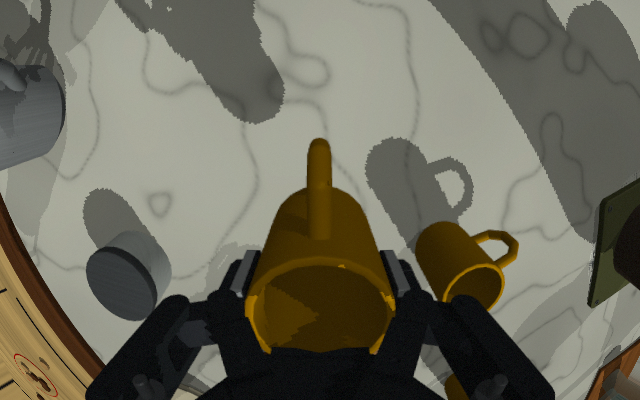

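View pics/sd8.png

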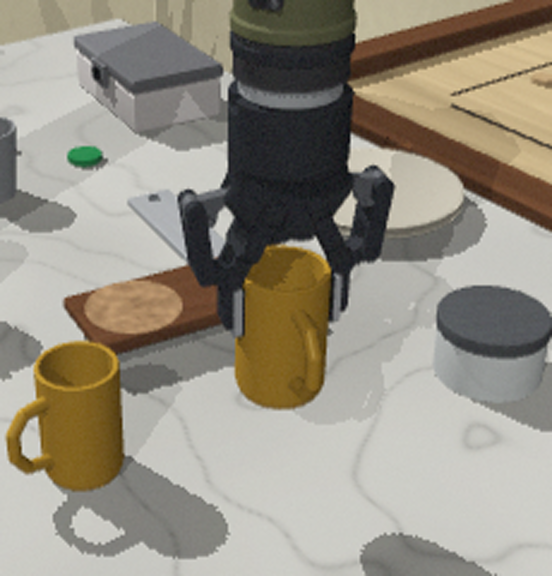

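Run:
```python
from h import *
import pickle
for n,cam,box,f in(('w6','wrist',(300,245,390,315),'w6.pkl'),('w4','wrist',(265,25,368,120),'w4.pkl'),('side3','side',(270,205,335,245),None),('side8','side',(270,205,345,245),None),('scene3','scene',(290,170,360,225),None)):
    im=cv2.imread(f'pics/{n}.png'); c=pickle.load(open(f,'rb')) if f else cal(cam)
    x0,y0,x1,y1=box; h=cv2.cvtColor(cv2.GaussianBlur(im,(0,0),.8),cv2.COLOR_BGR2HSV)[y0:y1,x0:x1]
    v=h[:,:,2]; sat=h[:,:,1]
    wood=((h[:,:,0]<25)&(sat>70)).astype(np.uint8)
    t,_=cv2.threshold(v[wood>0].reshape(-1,1),0,255,cv2.THRESH_OTSU)
    m=((wood>0)&(v>t)).astype(np.uint8); m=cv2.morphologyEx(m,cv2.MORPH_CLOSE,np.ones((5,5),np.uint8)); m=cv2.morphologyEx(m,cv2.MORPH_OPEN,np.ones((5,5),np.uint8))
    cs,_=cv2.findContours(m,0,1); k=max(cs,key=cv2.contourArea); k=cv2.convexHull(k)
    # ring points on plane -> circle fit
    X=np.array([onz(cam,p[0][0]+x0,p[0][1]+y0,.034,c)[:2]*1000 for p in k],np.float32)
    (ex,ey),ax,_=cv2.fitEllipse(X); print(n,'t',t,'centre',round(ex,1),round(ey,1),'axes',np.round(ax,1))
c=pickle.load(open('w8.pkl','rb'))
yaw=np.radians(-109.57); tx=np.array([np.cos(yaw),np.sin(yaw)]); T=np.array([.4625,-.2498])
for v in(256,258): r=onz('wrist',320,v,.1933,c); print('rim front in tool x',(r[:2]-T)@tx)
```

```text
w6 t 95.0 centre 483.3 -16.1 axes [86.8 91.8]
w4 t 93.0 centre 485.7 -17.0 axes [85.3 85.7]
side3 t 130.0 centre 484.4 -15.5 axes [86.2 88.1]
side8 t 133.0 centre 484.4 -16.9 axes [87.7 88.3]
scene3 t 110.0 centre 484.5 -17.1 axes [86.1 86.9]
rim front in tool x 0.030484112216383377
rim front in tool x 0.029681336347509035
```

servo_tool --rows '[0,0,0,0,0,-20,50,0,0,0,0,0,-50,50,0,0,0.08,-8,2,-60,50,0,0,0.2,-25,6,-60,50,0,0,0.33,-45,11,-60,50,0,0,0.46,-67,17,-60,50,0,0,0.6,-92,23,-60,50,0,0,0.74,-118,30,-60,50,0,0,0.88,-144,37,-60,50,0,0,1.02,-170,43,-60,50,0,0,1.15,-193,49,-60,50,0,0,1.26,-211,54,-60,50,0,0,1.33,-222,57,-60,50,0,0,1.364,-227,58.3,-60,50,0,0,1.364,-227,58.3,-60,50,0,0,1.364,-227,58.3,-60,50,0,0,1.364,-227,58.3,-60,50]'

```text
time_s: 15.72
position: [0.4844, -0.0171, 0.2061]
tool_rot: [-180.0, -0.0, 172.3]
wrist_force: [-0.5, -0.1, -2.9]
finger_gap: 0.0599
```

Run:
```python
from h import *
import pickle
s=ctrl.state(); print({k:s[k] for k in('time_s','joint_positions','position','tool_rot','wrist_force','finger_gap')})
c=ctrl.get_calibration('wrist');im=ctrl.capture('wrist'); cv2.imwrite('pics/w9.png',im[:,:,::-1]); pickle.dump(c,open('w9.pkl','wb'))
p,r=s['position'],np.radians(s['tool_rot'][2]); d=np.array([.4835,-.0167])-p[:2]
print('need tool x,y mm',d@[np.cos(r),np.sin(r)]*1e3,d@[np.sin(r),-np.cos(r)]*1e3)
a=ctrl.capture('side')[:,:,::-1]; cv2.imwrite('pics/sd9.png',cv2.resize(a[100:300,200:430],None,fx=3,fy=3,interpolation=2))
```

```text
{'time_s': 15.725, 'joint_positions': array([-2.02345439e+00,  1.17186188e+01, -1.60506186e+01,  6.22525704e+01,
       -6.29493563e-03,  5.71156802e+00]), 'position': array([ 0.48437404, -0.01714846,  0.2061148 ]), 'tool_rot': array([-1.79991566e+02, -2.10730833e-02,  1.72264977e+02]), 'wrist_force': array([-0.48514931, -0.08462789, -2.88761356]), 'finger_gap': 0.05994573155171184}
need tool x,y mm 0.9264497447288693 0.3267443498305503
```

View pics/w9.png

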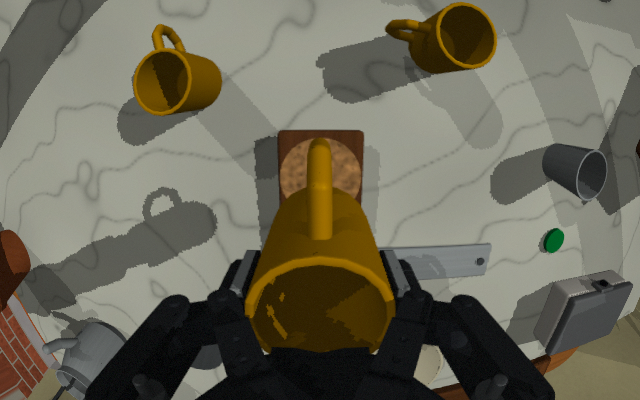

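View pics/sd9.png

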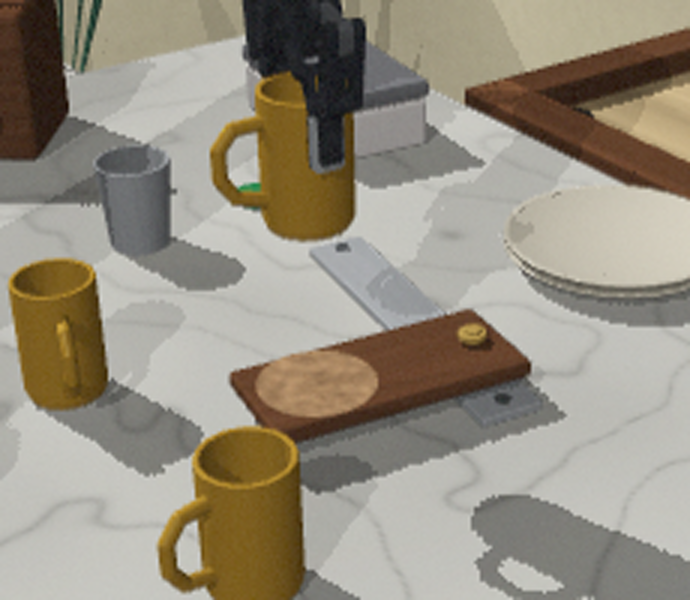

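servo_tool --rows '[0,0,0,0.5,0.3,15,50,0,0,0,0.9,0.3,45,50,0,0,0,0.9,0.3,75,50,0,0,0,0.9,0.3,100,50,0,0,0,0.9,0.3,113,50,0,0,0,0.9,0.3,117,50,0,0,0,0.9,0.3,117,50,0,0,0,0.9,0.3,117,50,0,0,0,0.9,0.3,117,50]'

```text
time_s: 16.95
position: [0.4843, -0.0165, 0.09]
tool_rot: [180.0, 0.1, 172.3]
wrist_force: [-0.4, -0.4, -3.3]
finger_gap: 0.0599
```

Run:
```python
from h import *
s=ctrl.state(); print({k:s[k] for k in('time_s','position','tool_rot','wrist_force','finger_gap')})
p,r=s['position'],np.radians(s['tool_rot'][2]); d=np.array([.4835,-.0167])-p[:2]
print('need tool x,y mm',d@[np.cos(r),np.sin(r)]*1e3,d@[np.sin(r),-np.cos(r)]*1e3)
a=ctrl.capture('side')[:,:,::-1]; cv2.imwrite('pics/sd10.png',cv2.resize(a[130:270,230:400],None,fx=4,fy=4,interpolation=2))
a=ctrl.capture('scene')[:,:,::-1]; cv2.imwrite('pics/sc10.png',cv2.resize(a[100:250,230:430],None,fx=3.6,fy=3.6,interpolation=2))
```

```text
{'time_s': 16.95, 'position': array([ 0.48431315, -0.01645032,  0.09003008]), 'tool_rot': array([1.79991929e+02, 8.88175827e-02, 1.72276018e+02]), 'wrist_force': array([-0.3895394 , -0.40631118, -3.26231362]), 'finger_gap': 0.059937135845880916}
need tool x,y mm 0.7722159638127544 -0.3567059906344949
```

View pics/sd10.png

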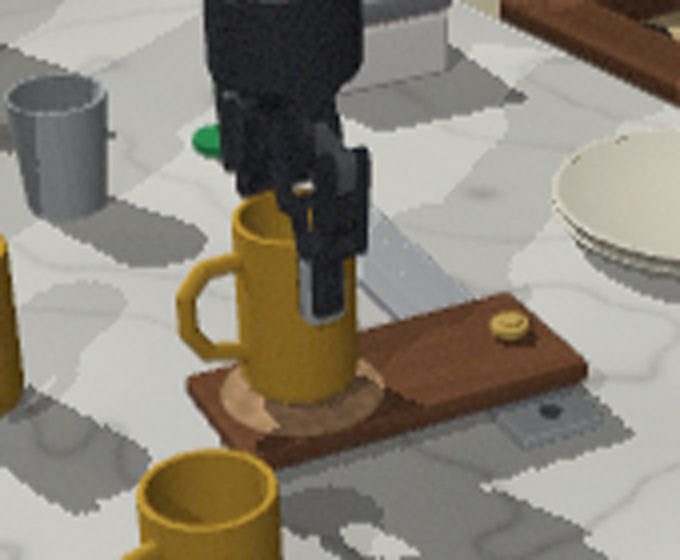

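View pics/sc10.png

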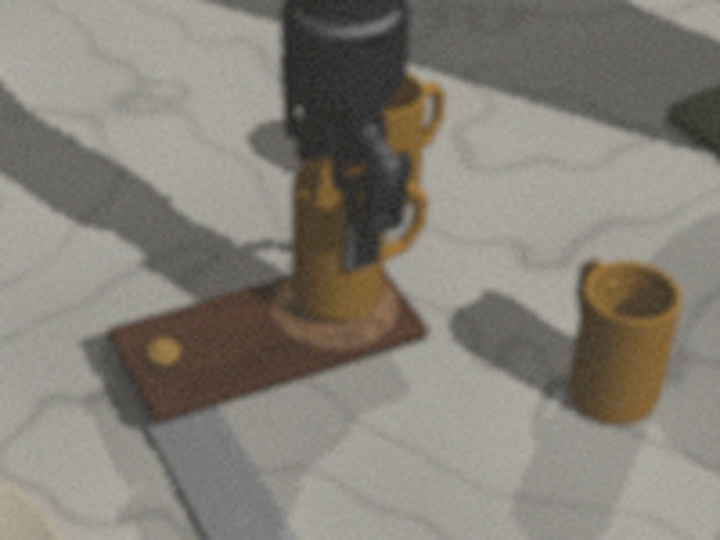

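Centred over the cork, about 9 mm up. Now I'll lower it slowly.

servo_tool --rows '[0,0,0,0.4,0,2,50,0,0,0,0.8,0,4,50,0,0,0,0.8,0,5.5,50,0,0,0,0.8,0,6.5,50,0,0,0,0.8,0,7.3,50,0,0,0,0.8,0,8,50,0,0,0,0.8,0,8,50,0,0,0,0.8,0,8,50]'

```text
time_s: 18.05
position: [0.4829, -0.0163, 0.0814]
tool_rot: [180.0, 0.0, 172.3]
wrist_force: [0.4, 0.6, -2.8]
finger_gap: 0.0601
```

servo_tool --rows '[0,0,0,0,0,0.4,50,0,0,0,0,0,0.8,50,0,0,0,0,0,0.8,50]'

```text
time_s: 18.42
position: [0.483, -0.0163, 0.0808]
tool_rot: [180.0, 0.0, 172.3]
wrist_force: [-0.2, 0.3, 0.8]
finger_gap: 0.0603
```

servo_tool --rows '[0,0,0,0,0,0,60.5,0,0,0,0,0,0,62,0,0,0,0,0,0,64,0,0,0,0,0,0,68,0,0,0,0,0,0,76,0,0,0,0,0,0,85,0,0,0,0,0,0,85,0,0,0,0,0,0,85]'

```text
time_s: 19.42
position: [0.4828, -0.0163, 0.0805]
tool_rot: [180.0, -0.0, 172.3]
wrist_force: [0.1, 0.4, -1.3]
finger_gap: 0.085
```

Run:
```python
from h import *
s=ctrl.state(); print({k:s[k] for k in('time_s','position','tool_rot','wrist_force','finger_gap')})
im=ctrl.capture('wrist'); cv2.imwrite('pics/w11.png',im[:,:,::-1])
```

```text
{'time_s': 19.425, 'position': array([ 0.48283994, -0.01630933,  0.08048093]), 'tool_rot': array([ 1.79998971e+02, -2.87299918e-03,  1.72276280e+02]), 'wrist_force': array([ 0.07162021,  0.43149771, -1.31485082]), 'finger_gap': 0.08499275725582674}
```

View pics/w11.png

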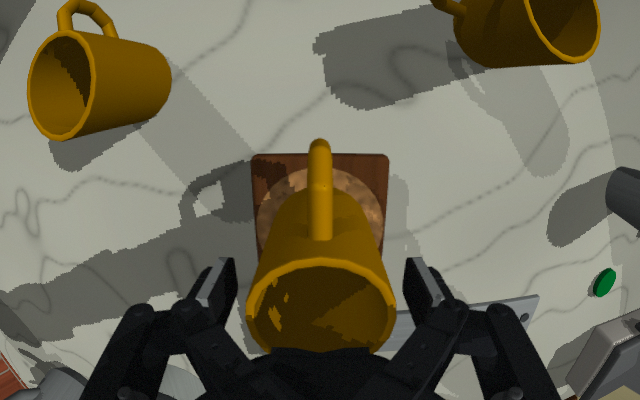

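Released cleanly: the handle is at (320,190), in line with the rest. I'll go straight up, then back off in tool −x (away from the robot) for a final check.

servo_tool --rows '[0,0,0,0,0,-15,85,0,0,0,0,0,-45,85,0,0,0,0,0,-85,85,0,0,0,0,0,-125,85,0,0,0,0,0,-165,85,0,0,0,-35,0,-190,85,0,0,0,-75,0,-200,85,0,0,0,-105,0,-200,85,0,0,0,-110,0,-200,85,0,0,0,-110,0,-200,85,0,0,0,-110,0,-200,85]'

```text
time_s: 20.85
position: [0.5906, -0.0309, 0.2805]
tool_rot: [-180.0, -0.1, 172.3]
wrist_force: [-0.4, 0.4, 0.5]
finger_gap: 0.0848
```

Run:
```python
from h import *
import pickle
s=ctrl.state(); print({k:s[k] for k in('time_s','position','tool_rot','wrist_force','finger_gap')})
c=ctrl.get_calibration('wrist');im=ctrl.capture('wrist'); cv2.imwrite('pics/w12.png',im[:,:,::-1]); pickle.dump(c,open('w12.pkl','wb'))
a=ctrl.capture('side')[:,:,::-1]; cv2.imwrite('pics/side12.png',a); cv2.imwrite('pics/sd12.png',cv2.resize(a[130:290,190:410],None,fx=3.5,fy=3.5,interpolation=2))
a=ctrl.capture('scene')[:,:,::-1]; cv2.imwrite('pics/scene12.png',a)
```

```text
{'time_s': 20.85, 'position': array([ 0.59060083, -0.03094323,  0.28050851]), 'tool_rot': array([-1.79995840e+02, -6.55667924e-02,  1.72283294e+02]), 'wrist_force': array([-0.3957424 ,  0.36860963,  0.54185681]), 'finger_gap': 0.08483284904725794}
```

View pics/w12.png

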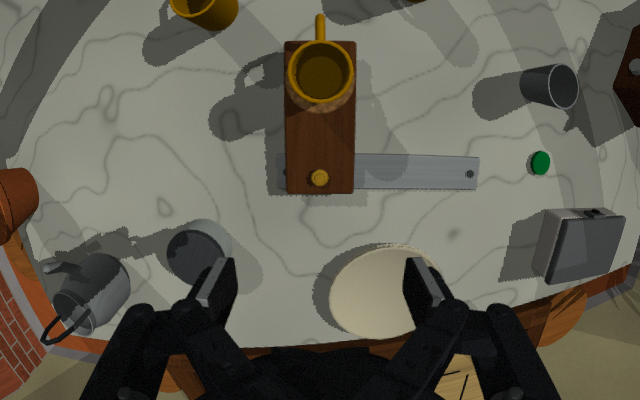

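View pics/sd12.png

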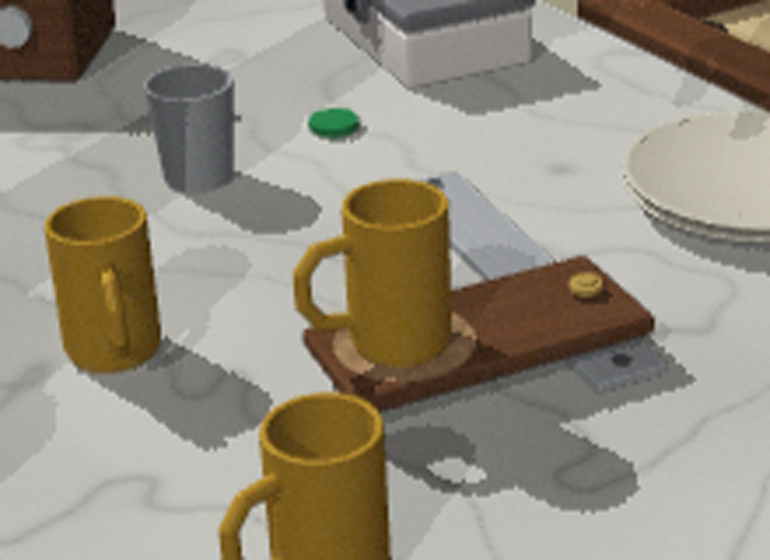

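Run:
```python
from edges import *
import pickle
c=pickle.load(open('w12.pkl','rb')); im=cv2.imread('pics/w12.png')
th=np.radians(172.2); P=np.array([.608,-.0345]); ey=np.array([np.cos(th),np.sin(th)]); ex=np.array([ey[1],-ey[0]])
pr=lambda x,y: proj('wrist',[*(P+x*ex+y*ey),.034],c)
S=np.radians(82.2); sy=np.array([np.cos(S),np.sin(S)]); sx=np.array([sy[1],-sy[0]])
ps=lambda x,y: proj('wrist',[*(P+x*sx+y*sy),.008],c)
for A in(.025,-.025): print('strip',edge(im,ps(A,.065),ps(A,.225),40,'wrist',c,.008,w=6))
for A in(.045,-.045): print('rest',edge(im,pr(A,-.015),pr(A,.165),40,'wrist',c,.034,w=5))
# mug rim: ellipse box
h=cv2.cvtColor(im,cv2.COLOR_BGR2HSV); m=cv2.inRange(h,(15,120,40),(32,255,255))[35:135,270:370]
m=cv2.morphologyEx(m,cv2.MORPH_OPEN,np.ones((15,15),np.uint8)); cs,_=cv2.findContours(m,0,1); k=cv2.convexHull(max(cs,key=cv2.contourArea))
print(cv2.boundingRect(k)); r=onz('wrist',320.3,75,.129,c); hd=onz('wrist',320,22,.08,c); print(r,hd,np.degrees(np.arctan2(*(hd-r)[1::-1])))
cv2.imwrite('pics/c12.png',cv2.resize(im[0:200,260:400],None,fx=3,fy=3,interpolation=2))
# side rim ellipse center
print('side rim',onz('side',395/3.5+190,204/3.5+130,.129))
```

```text
strip (np.float64(82.03789812231318), array([0.65321538, 0.09715588]), np.float64(0.0002408656174595543), np.int64(32))
strip (np.float64(82.38018035661727), array([0.60133009, 0.11130709]), np.float64(0.000273021515120631), np.int64(37))
rest (np.float64(172.31199380618418), array([0.54060719, 0.02008628]), np.float64(0.0002538234868427994), np.int64(37))
rest (np.float64(172.1072294236397), array([ 0.52972809, -0.06815138]), np.float64(0.00021841096768305388), np.int64(30))
(29, 22, 49, 51)
[ 0.48770952 -0.01653637  0.129     ] [ 0.42465793 -0.008352    0.08      ] 172.60411419727387
side rim [ 0.48041787 -0.02218636  0.129     ]
```

View pics/c12.png

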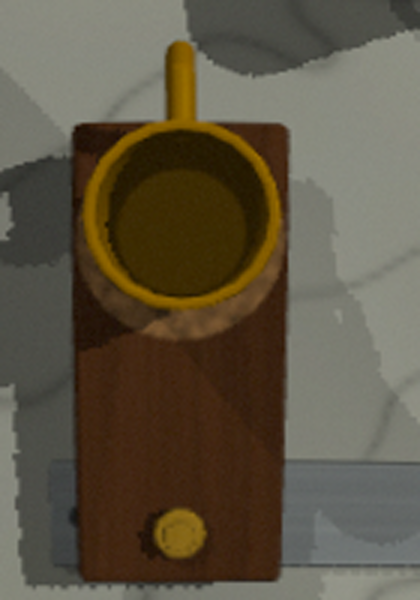

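Run:
```python
from h import *
import pickle
c=pickle.load(open('w12.pkl','rb')); print(onz('wrist',320.5,71,.129,c))
print(ctrl.job_done(), ctrl.state()['time_s'])
```

```text
[ 0.48395555 -0.01584499  0.129     ]
the job is handed in; nothing more can be done
the job is handed in; nothing more can be done
```

I pushed the rest square to its strip, set the rightmost mug upright on the cork disc with its handle out over the free end, and handed the job in at about 21 s.

- **Squareness:** edge fits in the last wrist picture give the rest at 172.2° and the strip at 82.2°, so 90.0° between them, to within about 0.3°. The push took two strokes, because the first stopped about 1° short.
- **Mug position:** the mug's axis measures (0.484, −0.016) in the last wrist picture. The cork centre, averaged over several earlier views, is (0.4845, −0.017), so they agree to about 1 mm.
- **Handle:** it heads about 172.5°, against 172.2° for the rest.
- **Set-down:** it touched down with about 3.6 N, and the gripper then opened and backed off clear of everything. The other mugs, tumbler and striker look unmoved in the last pictures; I did not measure them again.

**Where checks disagreed:**
- The side camera put the mug's rim about 5 to 7 mm from the wrist camera's value. It showed a similar 4 to 6 mm offset on the mug, and one of several mm on the pin, earlier on, so I relied on the wrist camera.
- My first rim reading in the last picture was about 4 px off; reading it again from an enlarged crop gave the position above.
- After the second push, one edge of the rest, which lay in shadow, read 171.3° instead of 172.2°. In the last picture both edges agree, at 172.3° and 172.1°.

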